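# Lock the battery-module clamp with its keyed spindle

## Task

Lock the battery-module clamp: lift the black dust cap off the clamp's hub and set it down, knob up, in the small grey tray, then take from the rack the thick round-shanked key that has a rib, turn it so that its rib meets the hub's keyway, and thread it through the hub until its collar sits fully home. Then turn it clockwise (seen from above) with the hub to the stop and let go, leaving it seated. Leave the other two keys in the rack and do not shift or knock over the things standing about.

Things in the scene. Friction and masses are not known exactly. Their poses are not given: they have to be found in the camera images.
- clamp: Module clamp, fixed to the table: dark base plate 150 x 190 mm (x from -75 to 75, y from -130 to 60 mm), an aluminium bridge, and a row of three fixed 46 mm cells up to 88 mm high at y = -95 mm. The hub stands on its z axis, its flat top 100 mm above the table. Origin on the table under the hub's centre.
- hub_mouth (a point): Centre of the top face of the clamp's steel hub (80 mm across, 45 mm thick, open below). Bore 29.5 mm across, with one keyway 10.6 mm wide reaching 21.5 mm from the axis. z up along the bore; x points to the keyway and turns with the hub. A lug low on the rim opposite the keyway meets a post on the bridge at the stop.
- hub (a joint): Turn of the hub in rad: 0 to 1.4, growing CLOCKWISE seen from above; 1.4 is the stop (locked). It starts anywhere from 0 to 0.7. Stiff: about 0.12 N m of friction; it stays where it is left.
- cap: Black plastic dust cap, 0.09 kg, lying on the hub: disc 74 mm across, 8 mm thick, with an upright round knob 24 mm across and 34 mm tall on it, and below the disc a spigot 26 mm across, 6 mm long, in the bore. Origin at the centre of the disc's underside, z up.
- tray: Low grey open tray, fixed, 130 (x) x 120 (y) mm, walls 4 mm thick and 30 mm high, floor about 4 mm. Origin at the centre of its underside.
- rack: Grey key rack, fixed, 70 (x) x 250 (y) mm, its top plate 100 mm above the table with three round 43 mm holes at y = -80, 0, 80 mm, one key hanging in each by its collar; the order varies. Origin on the table at its centre.
- key: Wanted key, steel, about 0.45 kg. Round shank 28 mm thick, 75 mm long below the collar (last 5 mm tapered); ONE rib 8 mm wide out to 20 mm from the axis, from the collar to 66 mm below. Round collar 54 x 6 mm; on it a grip bar 16 mm thick (y), x from -22 to +36 mm, z from 6 to 44 mm. Origin on the axis at the collar's underside; z up, x to the rib, under the bar's longer end. Hangs in the rack at any yaw.
- key_square: Not wanted: same grip bar, but a SQUARE collar (50 mm) and a square shank 24 mm wide, 75 mm long. Origin at the collar's underside. Stays in the rack.
- key_slim: Not wanted: round knob 30 mm across and 38 mm tall in place of the bar, round 54 mm collar, slim round shank 20 mm thick, 50 mm long. Origin at the collar's underside. Stays in the rack.
- bottle: White bottle standing between clamp and tray, 64 mm across, 210 mm tall, 0.4 kg. Origin at its foot's centre. Bystander.
- cell_a: Loose steel cell standing upright, 46 mm across, 80 mm tall, beyond the clamp. Origin at its foot. Bystander.
- cell_b: The same kind of cell, standing far to the left. Bystander.
- roll: Orange tape roll lying flat beyond the clamp, on its right, 80 mm across, 25 mm tall. Bystander.
- driver: Screwdriver, 200 mm, lying to the right of the clamp. Bystander.
- wrench: Open-ended wrench, 180 mm, lying to the left of the tray. Bystander.
Things that resemble listed ones, but are neither listed nor needed, are in the scene too. What is shaped like the key but red is not meant. What is shaped like the cap but turquoise is not meant.

How it is judged:
By the outcome, as a careful person would: the job done as asked, in the order asked, and still so for the second after the job is handed in, with the robot touching nothing.
It also fails if it takes over 72 s, if anything falls off the work surface, if the arm or the gripper's body presses on something with over 40 N, if the wrist force passes 120 N, or if a joint passes its speed limit or range.

## Robot

A 6-joint arm with a two-finger parallel gripper is mounted at the origin on the work surface. World frame = base frame: x ahead of the robot, y to its left, z up, the work surface at z = 0. Lengths are in m, angles in rad, forces in N, time in s.
With the tool pointing down it reaches from about 0.35 to 0.775 m from the base axis. Payload 7.3 kg.
Tool frame: the origin (TCP) lies at the very end of the fingers, on their centre line; the grasp point (between the pads) lies 19 mm behind it; z points along the fingers, y is the line along which they close (so a half turn about z gives the same grasp; the last joint's range is limited). The gripper opens to 92 mm and grips with 3 to 60 N. Pads are 19 mm wide; open, the fingers measure 130 mm over their backs; the gripper's body (75 mm by 190 mm) begins 47 mm behind the grasp point.
Start: joints at [0.973, 0.342, 1.524, -0, 1.275, -0.146], TCP at [0.229, 0.472, 0.227] pointing down, gripper open.
Joint ranges: [-2.53, 2.53], [-0.77, 2.02], [0.04, 2.7], [-1, 4.14], [0.28, 2.66], [-3.11, 3.11]. Speed limits (rad/s): [2.57, 2.57, 3.14, 3.14, 3.14, 3.14].

## Interface

Orientations are given as [roll, pitch, yaw] about the fixed x, y, z axes, in that order (R = Rz(yaw) Ry(pitch) Rx(roll)).
In Python, from cell import robot gives the robot as it stands.
- The arm moves only by the tool apply_moves, never from a script. Its argument "motion" is text: rows parted by semicolons, each of 7 numbers parted by spaces: the opening in per cent of the stroke, from 0 (shut) to 100 (fully open), then the shift along the tool's x, y, z in cm, then the turn, a rotation vector about the tool's x, y, z in rad. A call has 1 to 20 rows; each row shifts and turns the commanded pose from where the row before left it, along the tool's axes as they then stand; what a row does not reach is not made up. A row lasts 1/8 s, in which the tool goes at most 62.5 mm and 10.7 degrees, less where a joint would pass 70% of its speed; a pose out of reach is approached as far as the arm can. A call with a gripper value outside its range is refused whole. The fingers move at their own pace and stop on an object; "force" is the grip in N (left out, the last holds). Time passes only in rows, so rows that do not move let the fingers close. It gives the time, the measured TCP pose, the force, the opening and the grip force at its end, in the units of the state.
- robot.observe(): the state, without advancing time (a new reading comes with each control period).
- robot.read_camera(name): name is "scene" or "top" or "wrist"; returns a dict with "img" (480x640x3 uint8, red, green, blue), "fovy" (degrees; the focal length in pixels is half the picture's height over the tangent of half this angle, whatever the lens; pixels are square), "cx", "cy" (the principal point, pixels), "k1" (the pictures are not rectified: a ray, as slopes to the right and down, at radius r is drawn at 1 + k1 r^2 times it, then the intrinsics apply), "R" (3x3) and "t" (3): a world point X has camera coordinates R X + t; the wrist camera has in their place "hand_eye" (4x4, takes a point from camera to tool coordinates, whose origin is the TCP and whose axes are the flange's). Camera axes: x right, y down, z forward; pixel columns grow to the right and rows downward; lengths in m; the calibration is good to about 2 mm. A picture is of the moment at which its call begins: read the wrist's pose just before it. There is no depth.
- robot.hand_in(): hands the job in; it is judged then, once.
Trained networks look in a picture, given as the dict that the camera call returned (one of the last four; its "shot" number tells which), for a name from the list of things; names that differ only in an ending like _2 or _b are one class to them, and where a whole thing is asked for, a point or a joint stands for the part that bears it (a point fixed in the world has none). Each returns a list of dicts, best first, with "score" (0 to 1); they miss things now and then, are a little off and sometimes report something else, mostly with a low value. They report only what shows in the picture. A call takes as long as a camera call. They do not tell look-alikes from the thing itself.
- robot.search_frame(target, picture): "centre" ([x, y, z] in m, in world coordinates, good to about 4 mm: the middle of the surface that is visible of it).
- robot.trace(target, picture): "pixels" (480x640 bool, what is visible of it).
The state is a dict: "time": time; "qpos": joint angles; "qvel": joint speeds; "joint_efforts": joint torques, N m; "tool_pos": TCP position; "tool_rot": TCP orientation; "contact_force": force on the tool from outside, world axes, zero at the start; "torque": the same for the moment, N m; "opening": finger opening in m; "grip_force": force on a finger pad.
Only numpy, scipy, OpenCV 4.12 (cv2) and the standard library are available. Lean on these libraries where they do the work, as an engineer would, in place of code of your own. Each camera call takes 0.05 s, during which the arm holds its last target. There are 200 camera calls.

## Working session

There is one attempt and no reset: what is moved stays moved. The work goes in short steps, Python scripts to look and compute and a tool call to move; the robot and the scene stay as the last step left them, time stands still between calls to the robot, and variables do not carry over. Pictures are saved under pics/ and viewed, at most 10 in all, crops included, and the job is handed in when it is done.

Besides the shell and the picture viewer there is one more tool, called after "Emit:" as name(argument=value, ...), one argument or row to a line, values as JSON. apply_moves: Moves the arm, as the interface text tells. Its arguments: {"type":"object","properties":{"motion":{"type":"string"},"force":{"type":"number"}},"required":["motion"]}

```bash
mkdir -p pics; ls; cat > h.py <<'E'
import numpy as np, cv2
from cell import robot
from scipy.spatial.transform import Rotation as Ro
def pose():
    s=robot.observe(); T=np.eye(4); T[:3,:3]=Ro.from_euler('xyz',s['tool_rot']).as_matrix(); T[:3,3]=s['tool_pos']; return T
def shot(name):
    T=pose(); p=robot.read_camera(name)
    f=240/np.tan(np.radians(p['fovy'])/2)
    if name=='wrist':
        C=T@np.array(p['hand_eye']); Rw=C[:3,:3]; o=C[:3,3]
    else:
        Rw=np.array(p['R']).T; o=-Rw@np.array(p['t'])
    p['g']=(f,Rw,o); return p
def save(p,fn,crop=None,s=1):
    im=p['img'][:,:,::-1]
    if crop: a,b,c,d=crop; im=im[b:d,a:c]
    cv2.imwrite('pics/'+fn,cv2.resize(im,None,fx=s,fy=s,interpolation=cv2.INTER_CUBIC))
def px2w(p,uv,z):
    f,Rw,o=p['g']; uv=np.atleast_2d(np.array(uv,float)); d=(uv-[p['cx'],p['cy']])/f
    u=d.copy()
    for _ in range(20): u=d/(1+p['k1']*(u**2).sum(1,keepdims=True))
    r=np.c_[u,np.ones(len(u))]@Rw.T
    return o+r*((z-o[2])/r[:,2])[:,None]
def w2px(p,X):
    f,Rw,o=p['g']; c=(np.atleast_2d(X)-o)@Rw; u=c[:,:2]/c[:,2:]
    return u*(1+p['k1']*(u**2).sum(1,keepdims=True))*f+[p['cx'],p['cy']]
E
python3 - <<'E'
from h import *
for n in ['top','scene']:
    p=shot(n); save(p,n+'1.png'); print(n,p['g'][2],p['k1'],p['fovy'])
    for t in ['clamp','hub_mouth','cap','tray','rack','key','key_square','key_slim','bottle','cell_a','roll','driver','wrench']:
        r=robot.search_frame(t,p); print(t,[(np.round(q['centre'],3).tolist(),round(q['score'],2)) for q in r[:4]])
s=robot.observe(); print(s)
E
```

```text
pics
top [ 0.46679654 -0.02449332  1.09262628] -0.11928115633021241 53.96480902922274
clamp [([0.452, -0.226, 0.057], 0.79)]
hub_mouth [([0.45, -0.168, 0.098], 0.55), ([0.632, 0.177, 0.112], 0.51)]
cap [([0.456, -0.186, 0.108], 0.89), ([0.368, -0.044, 0.012], 0.69)]
tray [([0.446, 0.24, 0.004], 0.84)]
rack [([0.622, 0.092, 0.1], 0.7)]
key [([0.741, 0.046, 0.084], 0.95), ([0.633, 0.1, 0.106], 0.7)]
key_square []
key_slim [([0.642, 0.026, 0.105], 0.86)]
bottle [([0.476, 0.009, 0.146], 0.56), ([0.641, 0.024, 0.101], 0.36)]
cell_a [([0.513, 0.385, 0.075], 0.92), ([0.686, -0.151, 0.076], 0.63)]
roll [([0.671, -0.286, 0.028], 0.79)]
driver [([0.437, -0.436, 0.021], 0.61)]
wrench [([0.44, 0.439, 0.003], 0.94), ([0.449, -0.165, 0.094], 0.34)]
scene [ 1.69592997 -0.10948862  0.85817535] -0.0978339293903404 49.57881155610519
clamp [([0.499, -0.227, 0.054], 0.58)]
hub_mouth [([0.491, -0.19, 0.081], 0.97)]
cap [([0.471, -0.19, 0.108], 0.77), ([0.383, -0.046, 0.01], 0.76)]
tray [([0.406, 0.261, 0.005], 0.72)]
rack []
key [([0.756, 0.044, 0.08], 0.87)]
key_square [([0.643, 0.18, 0.106], 0.64)]
key
[... 326 characters left out ...]
ime': 1.4, 'qpos': array([ 9.72988012e-01,  3.42020312e-01,  1.52407199e+00,  2.56482200e-05,
        1.27541383e+00, -1.46019585e-01]), 'qvel': array([-1.13456906e-03,  3.68594204e-04, -8.15665030e-04, -8.47462810e-06,
       -7.62474831e-04,  1.83322086e-03]), 'joint_efforts': array([ 2.06871250e-04, -4.31131983e+01, -2.44482315e+01,  7.18728360e-02,
        4.83911368e-02,  1.33573349e-05]), 'tool_pos': array([0.22920071, 0.47235833, 0.22673975]), 'tool_rot': array([ 3.14150349e+00, -1.16891003e-05,  2.68979646e+00]), 'contact_force': array([ 0.88671159, -0.18788047,  0.29000636]), 'torque': array([-0.00508315,  0.04932643,  0.02088237]), 'grip_force': 0.0, 'opening': 0.09148889360921064}
```

View pics/top1.png

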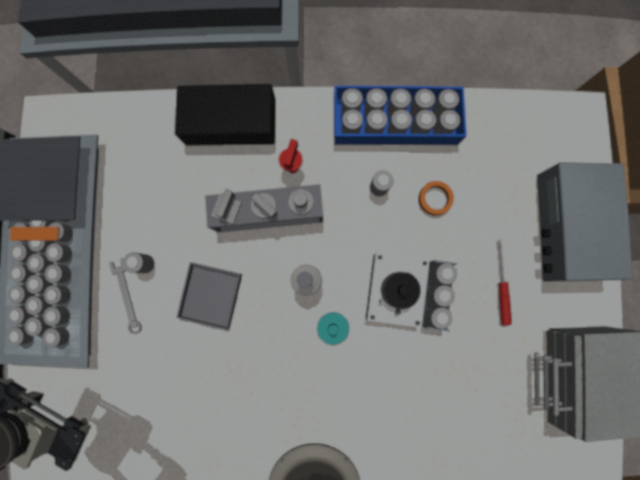

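View pics/scene1.png

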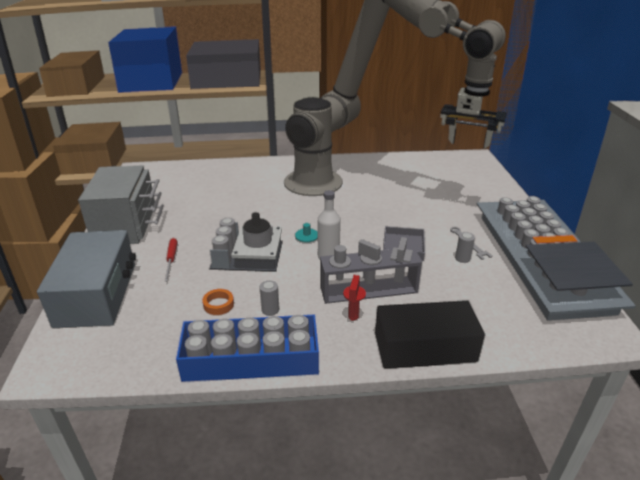

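```bash
python3 - <<'E'
from h import *
p=shot('top'); im=p['img']
a=cv2.resize(im[175:240,195:335,::-1],None,fx=5,fy=5,interpolation=cv2.INTER_CUBIC)
b=cv2.resize(im[250:335,360:460,::-1],None,fx=2.9,fy=2.9,interpolation=cv2.INTER_CUBIC)
c=cv2.resize(shot('scene')['img'][235:305,315:425,::-1],None,fx=3.5,fy=3.5,interpolation=cv2.INTER_CUBIC)
W=np.zeros((a.shape[0]+max(b.shape[0],c.shape[0]),max(a.shape[1],b.shape[1]+c.shape[1]),3),np.uint8)
W[:a.shape[0],:a.shape[1]]=a; W[a.shape[0]:a.shape[0]+b.shape[0],:b.shape[1]]=b; W[a.shape[0]:a.shape[0]+c.shape[0],b.shape[1]:b.shape[1]+c.shape[1]]=c
cv2.imwrite('pics/crop1.png',W); print(W.shape)
print('key bar ends ~',px2w(p,[[264,205]],.12),'cap',px2w(p,[[404,290]],.142), px2w(p,[[400,291]],.108),'tray',px2w(p,[[189,263],[243,272],[233,329],[178,318]],.03))
print('bottle',px2w(p,[[305,282]],.2),'rack',px2w(p,[[207,195],[321,186],[323,219],[210,230]],.1))
E
```

```text
(571, 700, 3)
key bar ends ~ [[0.63391082 0.0998854  0.12      ]] cap [[ 0.45572058 -0.18600626  0.142     ]] [[ 0.45332542 -0.18335112  0.108     ]] tray [[0.51704382 0.28198743 0.03      ]
 [0.49656107 0.15769415 0.03      ]
 [0.36889928 0.17927406 0.03      ]
 [0.39263566 0.30520379 0.03      ]]
bottle [[0.47264345 0.0108758  0.2       ]] rack [[ 0.66011324  0.22622045  0.1       ]
 [ 0.67796869 -0.0195429   0.1       ]
 [ 0.60649698 -0.02351905  0.1       ]
 [ 0.58413217  0.21783941  0.1       ]]
```

View pics/crop1.png

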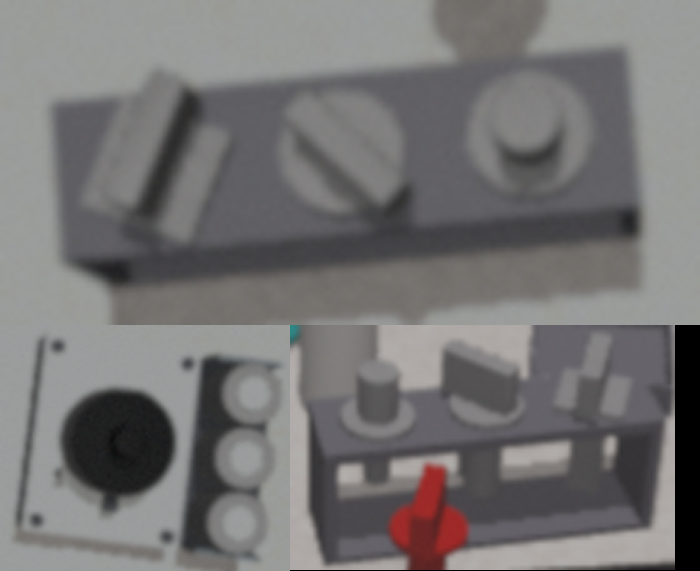

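The top view shows the rack keys at px (226,206), (264,205) and (300,201), a red key at (290,157) and a turquoise cap at (333,328). The wanted key is (264,205), because it has a bar grip on a round collar. (226,206) has a square collar, (300,201) has a knob, and the red one isn't meant. The black cap is at (402,290).

```bash
cat >> h.py <<'E'
def plan(pts,step=4.5,rs=0.16,P=None,y=None):
    """pts: list of (x,y,z,yaw,opening): prints rows (cm, rounded) in the rotating tool frame"""
    T=pose(); P=T[:3,3].copy() if P is None else np.array(P); y=np.arctan2(T[1,0],T[0,0]) if y is None else y
    tilt=Ro.from_matrix(T[:3,:3].T@(Ro.from_euler('xyz',[np.pi,0,y]).as_matrix())).as_rotvec()
    print('at',P.round(4),'yaw',round(y,4),'tilt',tilt.round(4)); out=[]
    for x_,y_,z_,w,op in pts:
        G=np.array([x_,y_,z_]); n=max(1,int(np.ceil(max(np.linalg.norm(G-P)*100/step,abs(w-y)/rs))))
        for i in range(n):
            k=n-i; d=(G-P)/k; c,s=np.cos(y),np.sin(y)
            t=np.round([100*(c*d[0]+s*d[1]),100*(s*d[0]-c*d[1]),-100*d[2]],2); r=round(-(w-y)/k,3)
            out.append(f'{op:g} {t[0]:g} {t[1]:g} {t[2]:g} 0 0 {r:g}')
            P=P+np.array([c*t[0]+s*t[1],s*t[0]-c*t[1],-t[2]])/100; y=y-r
    print(len(out)); print(';'.join(out)); print('end',P.round(4),round(y,4))
E
python3 - <<'E'
from h import *
plan([(.229,.472,.26,2.69,100),(.440,-.165,.26,1.571,100)])
E
```

```text
at [0.2292 0.4724 0.2267] yaw 2.6898 tilt [0.0001 0.     0.    ]
16
100 0 -0.04 -3.33 0 0 -0;100 -3.12 -3.21 0 0 0 0.075;100 -3.35 -2.96 0 0 0 0.075;100 -3.56 -2.7 0 0 0 0.075;100 -3.76 -2.43 0 0 0 0.074;100 -3.93 -2.15 0 0 0 0.075;100 -4.07 -1.85 0 0 0 0.074;100 -4.2 -1.54 0 0 0 0.075;100 -4.3 -1.22 0 0 0 0.074;100 -4.38 -0.9 0 0 0 0.075;100 -4.44 -0.57 0 0 0 0.074;100 -4.47 -0.24 0 0 0 0.075;100 -4.47 0.1 0 0 0 0.074;100 -4.45 0.43 0 0 0 0.075;100 -4.41 0.77 0 0 0 0.074;100 -4.34 1.08 0 0 0 0.075
end [ 0.44  -0.165  0.26 ] 1.5708
```

Emit:
apply_moves(
  motion="100 0 0 -3.3 0 0 0;100 -3.1 -3.2 0 0 0 0.075;100 -3.3 -3 0 0 0 0.075;100 -3.6 -2.7 0 0 0 0.075;100 -3.8 -2.4 0 0 0 0.075;100 -3.9 -2.1 0 0 0 0.075;100 -4.1 -1.8 0 0 0 0.075;100 -4.2 -1.5 0 0 0 0.075;100 -4.3 -1.2 0 0 0 0.075;100 -4.4 -0.9 0 0 0 0.075;100 -4.4 -0.6 0 0 0 0.075;100 -4.5 -0.2 0 0 0 0.075;100 -4.5 0.1 0 0 0 0.075;100 -4.4 0.4 0 0 0 0.075;100 -4.4 0.8 0 0 0 0.075;100 -4.3 1.1 0 0 0 0.075;100 0 0 0 0 0 0",
)

```text
time: 3.62
tool_pos: [0.4406, -0.166, 0.2592]
tool_rot: [-3.141, 0.0, 1.561]
contact_force: [-0.6, -0.0, -0.3]
opening: 0.0915
grip_force: 0.0
```

```bash
python3 - <<'E'
from h import *
print(robot.observe()['time'])
p=shot('wrist'); save(p,'w1.png'); print(p['g'][2],p['g'][1].round(2).tolist())
for t in ['cap','hub_mouth']:
    for q in robot.search_frame(t,p)[:2]: print(t,np.round(q['centre'],4),q['score'])
print(w2px(p,[[.456,-.186,.142],[.456,-.186,.108]]))
print(np.round(pose(),4)[:3,3])
E
```

```text
3.625
[ 0.44155344 -0.0993557   0.41608154] [[1.0, -0.01, -0.0], [-0.01, -0.97, -0.25], [-0.0, 0.25, -0.97]]
cap [ 0.4558 -0.1822  0.1083] 0.85
cap [ 0.3705 -0.0457  0.0151] 0.78
hub_mouth [ 0.4372 -0.164   0.0962] 0.63
[[338.08897678 261.10266774]
 [336.00906798 248.88839241]]
[ 0.4397 -0.163   0.2596]
```

View pics/w1.png

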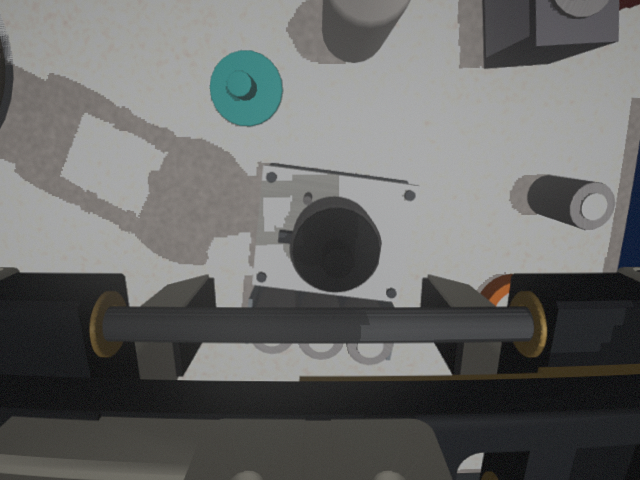

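```bash
python3 - <<'E'
from h import *
print(pose()[:3,3].round(4))
p=shot('wrist'); r=robot.trace('cap',p)
for q in r[:2]:
    m=q['pixels'].astype(np.uint8); c=max(cv2.findContours(m,0,2)[0],key=cv2.contourArea)
    e=cv2.fitEllipse(c); print(q['score'],e,px2w(p,[e[0]],.108).round(4))
print(pose()[:3,3].round(4))
p=shot('top'); 
for q in robot.trace('cap',p)[:2]:
    m=q['pixels'].astype(np.uint8); c=max(cv2.findContours(m,0,2)[0],key=cv2.contourArea)
    e=cv2.fitEllipse(c); print(q['score'],e,px2w(p,[e[0]],.108).round(4))
plan([(.456,-.183,.17,1.571,100),(.456,-.183,.113,1.571,100)])
E
```

```text
[ 0.4397 -0.163   0.2596]
0.81 ((247.6091766357422, 91.07575988769531), (71.4776382446289, 75.48773956298828), 149.7252960205078) [[ 0.3867 -0.0569  0.108 ]]
0.7 ((336.30810546875, 252.4642333984375), (82.42716979980469, 86.20877838134766), 79.14012145996094) [[ 0.4555 -0.1859  0.108 ]]
[ 0.4398 -0.1626  0.2599]
0.61 ((332.6583251953125, 328.14337158203125), (30.891681671142578, 32.65242385864258), 161.9783935546875) [[ 0.3778 -0.0425  0.108 ]]
at [ 0.44   -0.1627  0.26  ] yaw 1.5663 tilt [0.0004 0.     0.    ]
5
100 -0.67 0.54 3 0 0 -0.002;100 -0.68 0.53 3 0 0 -0.001;100 -0.67 0.54 3 0 0 -0.002;100 -0 -0 2.85 0 0 0;100 -0 -0 2.85 0 0 0
end [ 0.456 -0.183  0.113] 1.5713
```

Emit:
apply_moves(
  motion="100 -0.7 0.5 3 0 0 0;100 -0.7 0.5 3 0 0 0;100 -0.7 0.6 3 0 0 0;100 0 0 2 0 0 0;100 0 0 2 0 0 0;100 0 0 1.7 0 0 0;100 0 0 0 0 0 0;20 0 0 0 0 0 0;10 0 0 0 0 0 0;10 0 0 0 0 0 0;10 0 0 0 0 0 0;10 0 0 0 0 0 0;10 0 0 0 0 0 0;10 0 0 0 0 0 0",
  force=20,
)

```text
time: 5.72
tool_pos: [0.4559, -0.1847, 0.1126]
tool_rot: [-3.142, -0.0, 1.565]
contact_force: [-0.7, -0.1, -0.3]
opening: 0.0269
grip_force: 0.0
```

Emit:
apply_moves(
  motion="10 0 0 0 0 0 0;10 0 0 0 0 0 0;10 0 0 0 0 0 0",
)

```text
time: 6.1
tool_pos: [0.456, -0.1847, 0.1127]
tool_rot: [3.142, -0.0, 1.565]
contact_force: [-0.6, 0.5, 0.3]
opening: 0.0236
grip_force: 20.0
```

```bash
python3 - <<'E'
from h import *
plan([(.456,-.184,.16,1.566,10),(.456,-.184,.28,1.566,10),(.444,.231,.28,1.4,10),(.444,.231,.05,1.4,10)])
E
```

```text
at [ 0.456  -0.1847  0.1127] yaw 1.5648 tilt [ 0.     -0.0001 -0.    ]
21
10 0.04 0 -2.37 0 0 -0.001;10 0.03 0 -2.36 0 0 -0;10 0 0 -4 0 0 -0;10 0 0 -4 0 0 -0;10 0 0 -4 0 0 -0;10 4.15 -0.14 -0 0 0 0.017;10 4.15 -0.21 -0 0 0 0.017;10 4.14 -0.28 -0 0 0 0.016;10 4.14 -0.35 -0 0 0 0.017;10 4.13 -0.42 -0 0 0 0.016;10 4.12 -0.48 -0 0 0 0.017;10 4.12 -0.55 -0 0 0 0.016;10 4.1 -0.62 -0 0 0 0.017;10 4.1 -0.69 -0 0 0 0.016;10 4.08 -0.76 -0 0 0 0.017;10 -0 -0 3.83 0 0 -0;10 -0 -0 3.83 0 0 -0;10 -0 -0 3.83 0 0 -0;10 -0 -0 3.84 0 0 -0;10 -0 -0 3.83 0 0 -0;10 -0 -0 3.84 0 0 -0
end [0.444 0.231 0.05 ] 1.3998
```

Emit:
apply_moves(
  motion="10 0 0 -2.5 0 0 0;10 0 0 -4 0 0 0;10 0 0 -5 0 0 0;10 0 0 -5 0 0 0;10 4 -0.1 0 0 0 0;10 4 -0.1 0 0 0 0;10 4 -0.1 0 0 0 0;10 4 -0.1 0 0 0 0;10 4 -0.1 0 0 0 0;10 4 -0.1 0 0 0 0;10 4 -0.1 0 0 0 0;10 4 -0.1 0 0 0 0;10 4 -0.1 0 0 0 0;10 4 -0.1 0 0 0 0;10 1.6 -0.4 0 0 0 0;10 0 0 5 0 0 0;10 0 0 5 0 0 0;10 0 0 5 0 0 0;10 0 0 3 0 0 0;10 0 0 0 0 0 0",
)

```text
time: 8.6
tool_pos: [0.4429, 0.2302, 0.0959]
tool_rot: [-3.137, 0.002, 1.564]
contact_force: [0.2, 1.2, -0.7]
opening: 0.0232
grip_force: 20.0
```

```bash
python3 - <<'E'
from h import *
p=shot('wrist'); im=p['img'].copy(); im2=p; q=shot('top')
print(pose()[:3,3].round(4))
a=cv2.resize(im[:,:,::-1],(400,300)); b=cv2.resize(q['img'][165:345,165:405,::-1],(400,300),interpolation=cv2.INTER_CUBIC)
cv2.imwrite('pics/c2.png',np.hstack([a,b]))
E
```

```text
[0.4451 0.2312 0.0987]
```

View pics/c2.png

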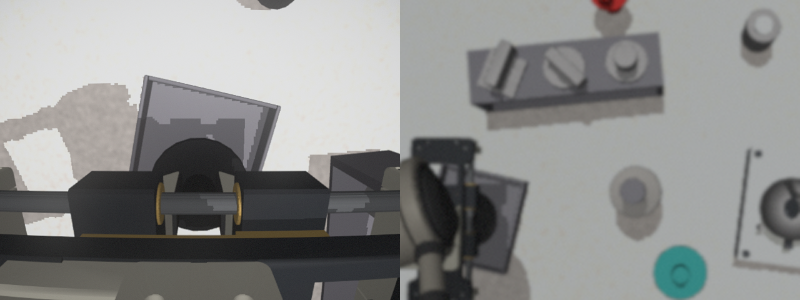

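Emit:
apply_moves(
  motion="10 0 0 3 0 0 0;10 0 0 2.5 0 0 0;10 0 0 1.2 0 0 0;10 0 0 0.5 0 0 0;10 0 0 0 0 0 0;10 0 0 0 0 0 0",
)

```text
time: 9.45
tool_pos: [0.4451, 0.2316, 0.0266]
tool_rot: [3.14, -0.001, 1.565]
contact_force: [-1.1, -0.1, -0.9]
opening: 0.0231
grip_force: 20.0
```

Emit:
apply_moves(
  motion="10 0 0 0.3 0 0 0;10 0 0 0 0 0 0",
)

```text
time: 9.7
tool_pos: [0.4444, 0.2313, 0.0227]
tool_rot: [-3.142, -0.0, 1.565]
contact_force: [-0.4, -0.1, -1.1]
opening: 0.0236
grip_force: 20.0
```

Emit:
apply_moves(
  motion="40 0 0 0 0 0 0;45 0 0 0 0 0 0;45 0 0 0 0 0 0;45 0 0 0 0 0 0;45 0 0 -2 0 0 0;45 0 0 -5 0 0 0;60 0 0 -5 0 0 0;80 -1 1.6 -5 0 0 0;100 -3 4 -4 0 0 0;100 -3 4 -3 0 0 0;100 -3 4 0 0 0 0;100 -3 4 0 0 0 0;100 0 1 0 0 0 0;100 0 0 0 0 0 0;100 0 0 0 0 0 0",
)

```text
time: 11.58
tool_pos: [0.6278, 0.1021, 0.2619]
tool_rot: [-3.141, -0.0, 1.566]
contact_force: [1.2, -0.1, 0.8]
opening: 0.0919
grip_force: 0.0
```

```bash
python3 - <<'E'
from h import *
s=robot.observe(); print(s['time'],pose()[:3,3].round(4))
p=shot('wrist'); q=shot('top')
import pickle; pickle.dump([{k:v for k,v in x.items()} for x in (p,q)],open('k.pkl','wb'))
r=robot.search_frame('cap',q); print([(np.round(x['centre'],3),x['score']) for x in r[:3]])
for t in ['key']:
    print(t,[(np.round(x['centre'],4),round(x['score'],2)) for x in robot.search_frame(t,p)[:4]])
print(w2px(p,[[.634,.1,.106],[.634,.1,.144]]))
b=cv2.resize(p['img'][100:340,180:500,::-1],(800,600),interpolation=cv2.INTER_CUBIC)
cv2.imwrite('pics/k1.png',b)
E
```

```text
11.575 [0.6278 0.1021 0.2619]
[(array([ 0.366, -0.044,  0.012]), 0.84)]
key [(array([0.6319, 0.1038, 0.1281]), 0.81), (array([0.741 , 0.0591, 0.0812]), 0.72)]
[[324.79599296 227.06421588]
 [325.6885822  238.04042627]]
```

View pics/k1.png

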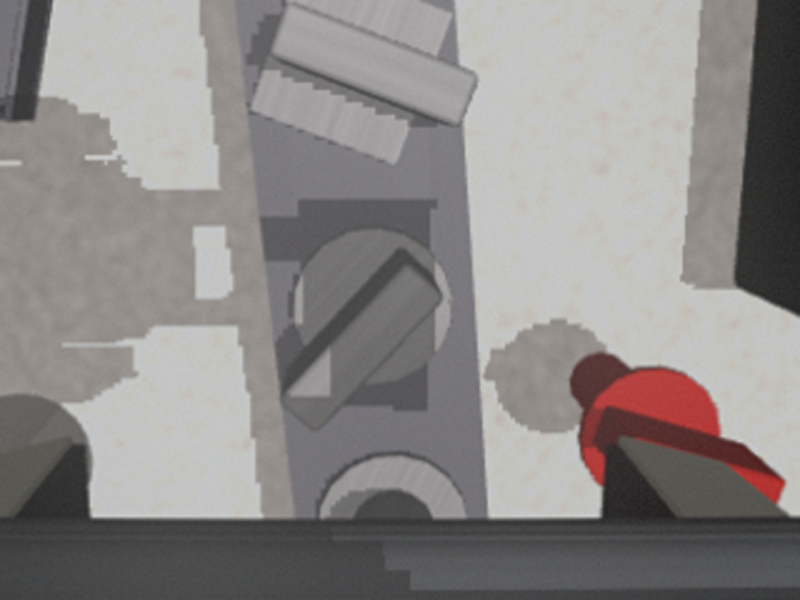

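```bash
python3 - <<'E'
from h import *
import pickle; p,q=pickle.load(open('k.pkl','rb'))
f=lambda u:np.array(u)/2.5+[180,100]
c=px2w(p,f([[372,306],[292,306],[452,306],[372,228],[372,385]]),.106); print(c.round(4))
b=px2w(p,f([[408,258],[442,298],[285,395],[318,428]]),.144); print(b.round(4))
R=(b[0]+b[1])/2; L=(b[2]+b[3])/2; print(L,R,np.linalg.norm(L-R),np.linalg.norm(b[0]-b[1]),np.degrees(np.arctan2(*(L-R)[1::-1])))
u=(L-R)/np.linalg.norm(L-R); print('axis from bar',R+u*.022,L-u*.036, 'short proj',(c[0]-R)@u)
E
```

```text
[[0.6373 0.104  0.106 ]
 [0.6106 0.1041 0.106 ]
 [0.6641 0.1039 0.106 ]
 [0.6373 0.1301 0.106 ]
 [0.6374 0.0764 0.106 ]]
[[0.6467 0.126  0.144 ]
 [0.6568 0.1142 0.144 ]
 [0.6102 0.0846 0.144 ]
 [0.62   0.0741 0.144 ]]
[0.61507233 0.07934828 0.144     ] [0.65175302 0.12009021 0.144     ] 0.054821331668590954 0.015597415661921733 -131.99726896364652
axis from bar [0.63703292 0.10374033 0.144     ] [0.63915976 0.10610264 0.144     ] short proj 0.02161187556350489
```

```bash
python3 - <<'E'
from h import *
import pickle; p,q=pickle.load(open('k.pkl','rb'))
print(w2px(q,[[.455,-.184,.1]]))
a=cv2.resize(q['img'][250:335,355:465,::-1],None,fx=5,fy=5,interpolation=cv2.INTER_CUBIC)
b=cv2.resize(q['img'][255:340,170:250,::-1],None,fx=3,fy=3,interpolation=cv2.INTER_CUBIC)
W=np.zeros((a.shape[0],a.shape[1]+b.shape[1],3),np.uint8); W[:,:a.shape[1]]=a; W[:b.shape[0],a.shape[1]:]=b
cv2.imwrite('pics/hub1.png',W)
plan([(.6373,.1038,.26,.838,100),(.6373,.1038,.111,.838,100)])
E
```

```text
[[399.68212658 290.15097536]]
at [0.6282 0.1017 0.2623] yaw 1.5659 tilt [ 0.0005 -0.0001 -0.    ]
9
100 0.04 0.18 0.05 0 0 0.146;100 0.07 0.17 0.05 0 0 0.145;100 0.09 0.16 0.04 0 0 0.146;100 0.12 0.15 0.05 0 0 0.145;100 0.14 0.13 0.04 0 0 0.146;100 -0 0 3.73 0 0 -0;100 -0 0 3.72 0 0 -0;100 -0 0 3.73 0 0 -0;100 -0 0 3.72 0 0 -0
end [0.6373 0.1038 0.111 ] 0.8379
```

View pics/hub1.png

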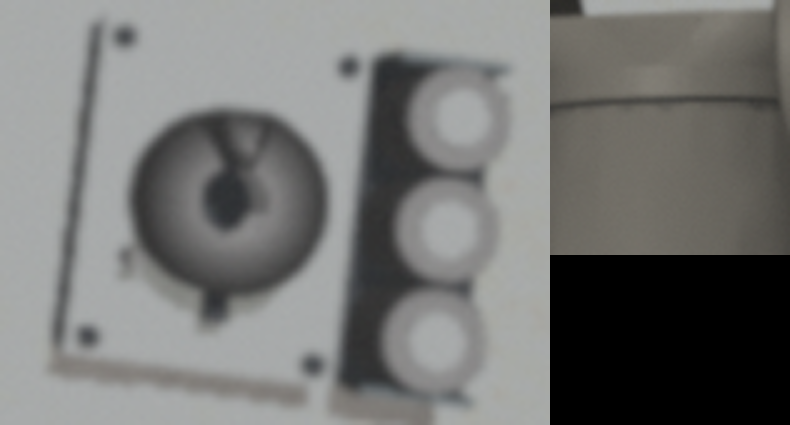

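The black cap is off the hub. Opposite the lug at crop (213,305), the keyway points nearly up at crop (240,150), which is about -9° yaw. The key's rib (long bar end) points to -132°. I'll grasp the key at tool yaw 0.838.

Emit:
apply_moves(
  motion="55 0 0.2 0 0 0 0.146;55 0.1 0.2 0 0 0 0.146;55 0.1 0.1 0 0 0 0.146;55 0.1 0.1 0 0 0 0.146;55 0.1 0.2 0 0 0 0.145;55 0 0 4 0 0 0;55 0 0 4 0 0 0;55 0 0 3.5 0 0 0;55 0 0 2.5 0 0 0;55 0 0 1.2 0 0 0;55 0 0 0 0 0 0;55 0 0 0 0 0 0",
)

```text
time: 13.28
tool_pos: [0.6384, 0.1026, 0.1112]
tool_rot: [3.14, -0.002, 0.836]
contact_force: [0.5, -0.7, 0.4]
opening: 0.0505
grip_force: 0.0
```

```bash
python3 - <<'E'
from h import *
print(robot.observe()['contact_force'])
plan([(.6373,.1038,.111,.838,100)])
E
```

```text
[ 0.47392993 -0.70112796  0.41116545]
at [0.6384 0.1026 0.1112] yaw 0.8359 tilt [ 0.0016 -0.0017 -0.    ]
1
100 0.01 -0.16 0.02 0 0 -0.002
end [0.6373 0.1038 0.111 ] 0.8379
```

Emit:
apply_moves(
  motion="20 0 -0.1 0 0 0 0;8 0 0 0 0 0 0;8 0 0 0 0 0 0;8 0 0 0 0 0 0;8 0 0 0 0 0 0;8 0 0 0 0 0 0;8 0 0 0 0 0 0;8 0 0 0 0 0 0",
  force=45,
)

```text
time: 14.28
tool_pos: [0.6369, 0.1032, 0.1099]
tool_rot: [-3.142, -0.0, 0.836]
contact_force: [-0.6, 0.7, 1.5]
opening: 0.016
grip_force: 45.0
```

```bash
python3 - <<'E'
from h import *
plan([(.637,.103,.235,.836,8),(.515,-.184,.235,2.98,8)],rs=.15)
E
```

```text
at [0.6369 0.1032 0.1099] yaw 0.8359 tilt [-0.     -0.0001  0.    ]
18
8 -0 0.01 -4.17 0 0 -0;8 -0 0.01 -4.17 0 0 -0;8 -0.01 0 -4.17 0 0 -0;8 -1.96 0.68 -0 0 0 -0.143;8 -2.04 0.39 -0 0 0 -0.143;8 -2.08 0.1 -0 0 0 -0.143;8 -2.07 -0.2 -0 0 0 -0.143;8 -2.02 -0.49 -0 0 0 -0.143;8 -1.93 -0.78 -0 0 0 -0.143;8 -1.8 -1.04 -0 0 0 -0.143;8 -1.63 -1.29 -0 0 0 -0.143;8 -1.43 -1.51 -0 0 0 -0.143;8 -1.2 -1.7 -0 0 0 -0.143;8 -0.95 -1.85 -0 0 0 -0.143;8 -0.68 -1.96 -0 0 0 -0.143;8 -0.39 -2.04 -0 0 0 -0.143;8 -0.09 -2.08 -0 0 0 -0.143;8 0.2 -2.07 -0 0 0 -0.142
end [ 0.515 -0.184  0.235] 2.9799
```

Emit:
apply_moves(
  motion="8 0 0 -3 0 0 0;8 0 0 -5 0 0 0;8 0 0 -4.5 0 0 0;8 -2 0.7 0 0 0 -0.143;8 -2 0.4 0 0 0 -0.143;8 -2.1 0.1 0 0 0 -0.143;8 -2.1 -0.2 0 0 0 -0.143;8 -2 -0.5 0 0 0 -0.143;8 -1.9 -0.8 0 0 0 -0.143;8 -1.8 -1 0 0 0 -0.143;8 -1.6 -1.3 0 0 0 -0.143;8 -1.4 -1.5 0 0 0 -0.143;8 -1.2 -1.7 0 0 0 -0.143;8 -1 -1.9 0 0 0 -0.143;8 -0.7 -2 0 0 0 -0.143;8 -0.4 -2 0 0 0 -0.143;8 -0.1 -2.1 0 0 0 -0.143;8 0.2 -2.1 0 0 0 -0.143;8 0 0 0 0 0 0;8 0 0 0 0 0 0",
)

```text
time: 16.77
tool_pos: [0.5148, -0.1842, 0.2342]
tool_rot: [3.141, -0.001, 2.979]
contact_force: [0.0, 0.0, -4.9]
opening: 0.0159
grip_force: 45.0
```

```bash
python3 - <<'E'
from h import *
import pickle
print(pose()[:3,3].round(4))
p=shot('wrist'); pickle.dump(p,open('k2.pkl','wb'))
print([(np.round(x['centre'],3),x['score']) for x in robot.search_frame('hub_mouth',p)[:2]])
print([(np.round(x['centre'],3),x['score']) for x in robot.search_frame('key',p)[:2]])
u=w2px(p,[[.455,-.184,.1]])[0]; print(u)
cv2.imwrite('pics/k2.png',cv2.resize(p['img'][:,:,::-1],None,fx=1.25,fy=1.25))
E
```

```text
[ 0.5148 -0.1842  0.2342]
[(array([ 0.448, -0.186,  0.096]), 0.85)]
[(array([ 0.498, -0.186,  0.258]), 0.62)]
[305.1694001  153.36586933]
```

View pics/k2.png

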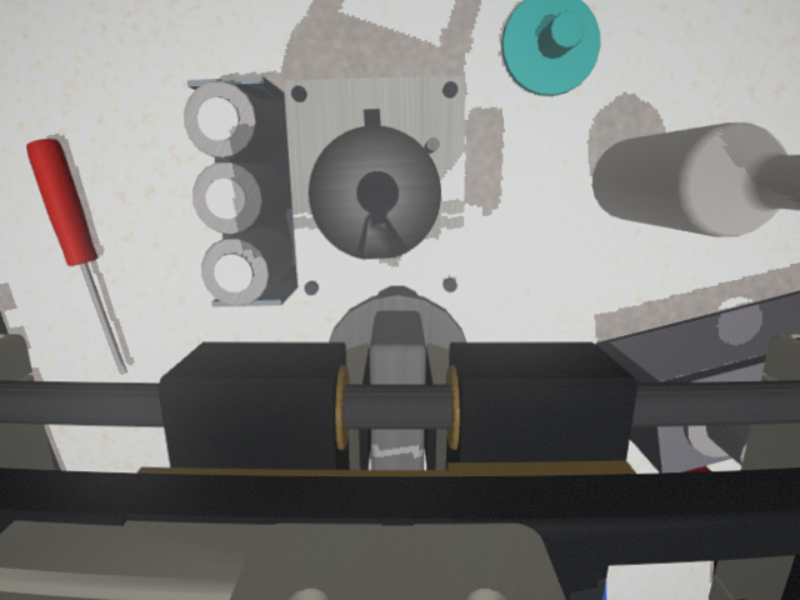

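```bash
python3 - <<'E'
from h import *
import pickle
p=pickle.load(open('k2.pkl','rb'))
# rectify hub top plane z=.1 to 0.25 mm/px, x up, y left
c0=np.array([.455,-.184]); N=400; s=.00025
jj,ii=np.meshgrid(np.arange(N),np.arange(N)); X=np.stack([c0[0]+(N/2-ii)*s,c0[1]+(N/2-jj)*s,np.full(ii.shape,.1)],-1).reshape(-1,3)
m=w2px(p,X).reshape(N,N,2).astype(np.float32)
o=cv2.remap(p['img'],m[...,0],m[...,1],cv2.INTER_CUBIC); cv2.imwrite('pics/rect.png',cv2.resize(o[:,:,::-1],(600,600)))
g=cv2.GaussianBlur(cv2.cvtColor(o,cv2.COLOR_RGB2GRAY),(0,0),3)
for par,r0,r1 in [(20,145,175),(20,50,68)]:
    r=cv2.HoughCircles(g,cv2.HOUGH_GRADIENT_ALT,1,50,param1=60,param2=.3,minRadius=r0,maxRadius=r1)
    if r is not None:
        for a in r[0][:3]: print(a, c0+ (N/2-a[[1,0]])*s, a[2]*s)
E
```

```text
[218.      196.      158.53853] [ 0.456  -0.1885] 0.039634634
```

View pics/rect.png

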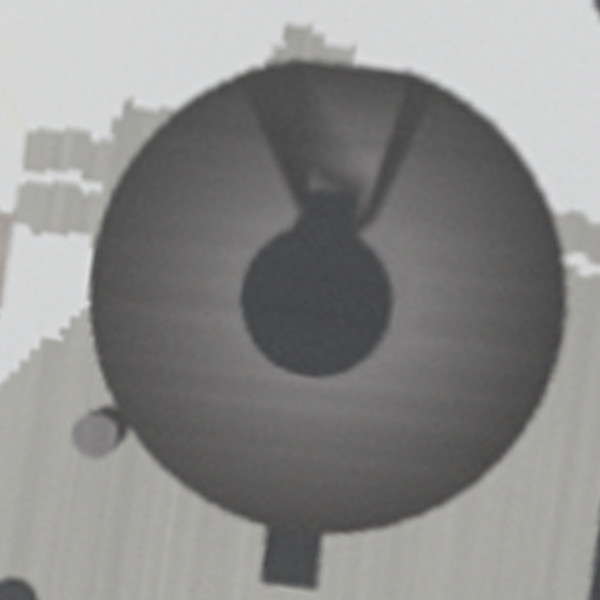

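```bash
python3 - <<'E'
from h import *
import pickle
p=pickle.load(open('k2.pkl','rb'))
H=np.array(p['hand_eye']); T=pose()
tp=np.array([[.022,.008,-.034],[.022,-.008,-.034],[.022,0,-.034],[.027,0,.004],[0,.027,.004],[0,-.027,.004],[.012,0,.085]])
print((w2px(p,tp@T[:3,:3].T+T[:3,3])*1.25).round(1).tolist())
# bar/collar crop
a=cv2.resize(p['img'][220:300,250:390,::-1],None,fx=5,fy=5,interpolation=cv2.INTER_CUBIC); 
# bottom plane rectification
c0=np.array([.455,-.184]); N=400; s=.00025
def rect(q,z):
    jj,ii=np.meshgrid(np.arange(N),np.arange(N)); X=np.stack([c0[0]+(N/2-ii)*s,c0[1]+(N/2-jj)*s,np.full(ii.shape,z)],-1).reshape(-1,3)
    m=w2px(q,X).reshape(N,N,2).astype(np.float32); return cv2.remap(q['img'],m[...,0],m[...,1],cv2.INTER_CUBIC)
g=cv2.cvtColor(rect(p,.055),cv2.COLOR_RGB2GRAY)
n,l,st,ce=cv2.connectedComponentsWithStats((g<80).astype(np.uint8)[100:300,100:300].copy())
print(st[:6].tolist())
k=l[100,110]; 
m=(l==k).astype(np.uint8); ct=max(cv2.findContours(m,0,1)[0],key=cv2.contourArea)[:,0,:]+100
P=np.c_[c0[0]+(N/2-ct[:,1])*s,c0[1]+(N/2-ct[:,0])*s]
from scipy.optimize import least_squares
c=P.mean(0)
for _ in range(10):
    r=np.hypot(*(P-c).T); w=abs(r-.01475)<.0015
    c=least_squares(lambda v:np.hypot(*(P[w]-v).T)-.01475,c,loss='soft_l1',f_scale=.0003).x
r=np.hypot(*(P-c).T); far=P[r>.018]; print('bore bottom centre',c.round(4),w.sum(),len(P),'rmax',r.max(),'kw dir deg',np.degrees(np.arctan2(*(far.mean(0)-c)[::-1])))
q=shot('top'); g=cv2.GaussianBlur(cv2.cvtColor(rect(q,.1),cv2.COLOR_RGB2GRAY),(0,0),4)
r=cv2.HoughCircles(g,cv2.HOUGH_GRADIENT_ALT,1,50,param1=40,param2=.2,minRadius=145,maxRadius=175)
if r is not None:
    for b in r[0][:3]: print('top',c0+(N/2-b[[1,0]])*s,b[2]*s)
cv2.imwrite('pics/bar.png',a)
E
```

```text
[[427.9, 347.6], [369.2, 347.7], [398.6, 347.6], [398.3, 296.4], [472.9, 368.7], [323.7, 369.0], [397.9, 287.1]]
[[0, 0, 200, 200, 28541], [62, 0, 113, 154, 11265], [151, 0, 26, 40, 194]]
bore bottom centre [ 0.4619 -0.1882] 125 415 rmax 0.020222755037519 kw dir deg -178.60770761008197
```

View pics/bar.png

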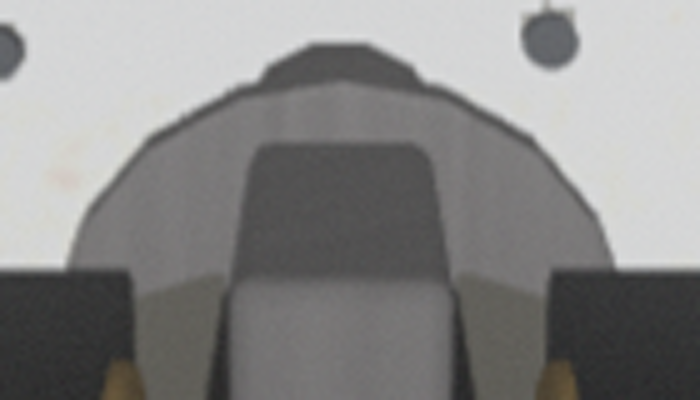

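```bash
python3 - <<'E'
from h import *
import pickle
p=pickle.load(open('k2.pkl','rb')); o=p['g'][2]; print('cam',o)
c0=np.array([.455,-.184])
def toz(px,z):
    px=np.array(px,float); X=np.c_[c0[0]+(300-px[:,1])/6000,c0[1]+(300-px[:,0])/6000,np.full(len(px),.1)]
    d=X-o; return o+d*((z-o[2])/d[:,2])[:,None]
im=cv2.imread('pics/rect.png',0); im=cv2.GaussianBlur(im,(0,0),2)
m=(im<82).astype(np.uint8); print(im[300,316],im[300,420],im[210,329],im[200,290])
n,l,st,ce=cv2.connectedComponentsWithStats(m[170:390,220:410].copy()); k=l[130,96]; print(st[k])
ct=max(cv2.findContours((l==k).astype(np.uint8),0,1)[0],key=cv2.contourArea)[:,0,:]+[220,170]
low=ct[ct[:,1]>265]
P=toz(low,.055)[:,:2]
from scipy.optimize import least_squares
c=least_squares(lambda v:np.hypot(*(P-v[:2]).T)-v[2],[.455,-.187,.0147],loss='soft_l1',f_scale=.0003).x; print('bore bottom',c)
kw=ct[(ct[:,1]>195)&(ct[:,1]<222)]
for y in range(190,226,4):
    r=np.where(m[y,285:375])[0]; 
    if len(r): print(y,r.min()+285,r.max()+285)
lug=toz([[291,560]],.065); print('lug',lug, np.degrees(np.arctan2(*(np.array([.456,-.1885])-lug[0,:2])[::-1])))
K=toz([[329,200]],.055)[0,:2]; print('kw',np.degrees(np.arctan2(*(K-c[:2])[::-1])),np.hypot(*(K-c[:2])))
K=toz([[329,200]],.055)[0,:2]-[.456,-.1885]; print('kw about hub',np.degrees(np.arctan2(*K[::-1])))
E
```

```text
cam [ 0.44931488 -0.1737039   0.39116914]
73 123 74 108
[   23     0   151   205 19711]
bore bottom [ 0.45569085 -0.18865213  0.01387582]
190 294 350
194 295 354
198 297 374
202 300 374
206 302 374
210 304 373
214 303 371
218 301 368
222 299 363
lug [[ 0.40714116 -0.18355734  0.065     ]] -5.776511851436166
kw -7.388102471696263 0.019592938281223403
kw about hub -7.953799414324774
```

```bash
python3 - <<'E'
from h import *
plan([(.5148,-.1842,.2342,3.023,8),(.4562,-.1886,.2342,3.023,8),(.4562,-.1886,.19,3.023,8)],step=2.5,rs=.05)
E
```

```text
at [ 0.5151 -0.184   0.2346] yaw 2.981 tilt [ 0.0003 -0.0001 -0.    ]
6
8 0.03 -0.02 0.04 0 0 -0.042;8 1.92 -0.38 0 0 0 -0;8 1.92 -0.38 0 0 0 -0;8 1.92 -0.37 0 0 0 -0;8 0 -0 2.21 0 0 -0;8 0 -0 2.21 0 0 -0
end [ 0.4562 -0.1886  0.19  ] 3.023
```

Emit:
apply_moves(
  motion="8 0 0 0 0 0 -0.042;8 2 -0.4 0 0 0 0;8 2 -0.4 0 0 0 0;8 1.8 -0.3 0 0 0 0;8 0 0 2.2 0 0 0;8 0 0 2.2 0 0 0;8 0 0 0 0 0 0;8 0 0 0 0 0 0",
)

```text
time: 17.98
tool_pos: [0.4566, -0.1888, 0.1916]
tool_rot: [-3.141, 0.001, 3.023]
contact_force: [-0.3, -0.1, -4.5]
opening: 0.0157
grip_force: 45.0
```

```bash
python3 - <<'E'
from h import *
import time
print(np.mean([robot.observe()['contact_force'] for _ in range(3)],0))
plan([(.4562,-.1886,.18,3.023,8)])
E
```

```text
[-0.3032023  -0.11103934 -4.46083384]
at [ 0.4566 -0.1888  0.1916] yaw 3.023 tilt [-0.0004  0.0012 -0.    ]
1
8 0.04 0.02 1.16 0 0 -0
end [ 0.4562 -0.1886  0.18  ] 3.023
```

Emit:
apply_moves(
  motion="8 0 0 0.4 0 0 0;8 0 0 0.4 0 0 0;8 0 0 0.3 0 0 0;8 0 0 0 0 0 0;8 0 0 0 0 0 0",
)

```text
time: 18.6
tool_pos: [0.456, -0.1888, 0.1798]
tool_rot: [3.142, 0.0, 3.023]
contact_force: [0.4, 0.3, -3.1]
opening: 0.0157
grip_force: 45.0
```

Emit:
apply_moves(
  motion="8 0 0 0.15 0 0 0;8 0 0 0.15 0 0 0;8 0 0 0 0 0 0;8 0 0 0 0 0 0",
)

```text
time: 19.1
tool_pos: [0.456, -0.1887, 0.1768]
tool_rot: [3.141, 0.0, 3.023]
contact_force: [0.1, 0.8, -3.0]
opening: 0.0158
grip_force: 45.0
```

Emit:
apply_moves(
  motion="8 0 0 0.15 0 0 0;8 0 0 0.15 0 0 0;8 0 0 0.1 0 0 0;8 0 0 0 0 0 0",
)

```text
time: 19.6
tool_pos: [0.456, -0.1887, 0.1726]
tool_rot: [3.141, -0.0, 3.023]
contact_force: [0.0, 0.2, -3.5]
opening: 0.0159
grip_force: 45.0
```

Emit:
apply_moves(
  motion="8 0 0 0.3 0 0 0;8 0 0 0.3 0 0 0;8 0 0 0.4 0 0 0;8 0 0 0 0 0 0",
)

```text
time: 20.1
tool_pos: [0.4558, -0.1886, 0.1623]
tool_rot: [3.141, -0.001, 3.023]
contact_force: [0.1, -0.6, -3.2]
opening: 0.0158
grip_force: 45.0
```

Going in freely (rib too); continuing.

Emit:
apply_moves(
  motion="8 0 0 0.5 0 0 0;8 0 0 0.5 0 0 0;8 0 0 0.5 0 0 0;8 0 0 0.5 0 0 0;8 0 0 0.5 0 0 0;8 0 0 0 0 0 0",
)

```text
time: 20.85
tool_pos: [0.4558, -0.1886, 0.1373]
tool_rot: [3.141, -0.001, 3.023]
contact_force: [0.8, -0.8, -4.3]
opening: 0.016
grip_force: 45.0
```

Emit:
apply_moves(
  motion="8 0 0 0.5 0 0 0;8 0 0 0.5 0 0 0;8 0 0 0.5 0 0 0;8 0 0 0.5 0 0 0;8 0 0 0.3 0 0 0;8 0 0 0.2 0 0 0;8 0 0 0 0 0 0",
)

```text
time: 21.72
tool_pos: [0.456, -0.1887, 0.1127]
tool_rot: [3.141, -0.0, 3.023]
contact_force: [0.5, 0.3, -4.2]
opening: 0.0158
grip_force: 45.0
```

Emit:
apply_moves(
  motion="8 0 0 0.15 0 0 0;8 0 0 0.1 0 0 0;8 0 0 0.1 0 0 0;8 0 0 0 0 0 0",
)

```text
time: 22.22
tool_pos: [0.456, -0.1887, 0.1098]
tool_rot: [-3.141, 0.0, 3.023]
contact_force: [-2.8, 1.6, 4.1]
opening: 0.0158
grip_force: 45.0
```

Emit:
apply_moves(
  motion="8 0 0 0 0 0 0.1;8 0 0 0 0 0 0.1;8 0 0 0 0 0 0.1;8 0 0 0 0 0 0.1;8 0 0 0 0 0 0",
)

```text
time: 22.85
tool_pos: [0.4565, -0.1885, 0.1098]
tool_rot: [3.141, 0.001, 2.624]
contact_force: [-1.1, 3.4, 5.9]
opening: 0.0157
grip_force: 45.0
```

```bash
python3 - <<'E'
from h import *
s=robot.observe(); print(s['torque'],s['contact_force'],s['tool_rot'],s['qpos'])
c=np.array([.4557,-.1886])
import pickle
p=pickle.load(open('k2.pkl','rb')); o=p['g'][2]; c0=np.array([.455,-.184])
for z in (.06,.075,.09): # post, lug
  for n,px in (('post',(100,432)),('lug',(291,560))):
    X=np.array([c0[0]+(300-px[1])/6000,c0[1]+(300-px[0])/6000,.1]); d=X-o; Y=o+d*((z-o[2])/d[2]); print(z,n,np.hypot(*(Y[:2]-c)),np.degrees(np.arctan2(*(Y[:2]-c)[::-1])))
E
```

```text
[ 0.53643441  0.18111299 -0.11498942] [-1.0945091   3.44636476  5.86110424] [3.14093331e+00 1.11200965e-03 2.62361421e+00] [-5.47445729e-01  4.17136321e-01  1.77153877e+00  8.49403367e-04
  9.51825637e-01 -1.60075643e+00]
0.06 post 0.04807414977964785 121.25238285464577
0.06 lug 0.04944788509610057 174.322747343583
0.075 post 0.04662363140694577 121.1260497200928
0.075 lug 0.04756706658878908 173.54847152669348
0.09 post 0.04517335426108614 120.99160412081653
0.09 lug 0.04569564885161984 172.7106127406319
```

Emit:
apply_moves(
  motion="8 0 0 0 0 0 0.1;8 0 0 0 0 0 0.1;8 0 0 0 0 0 0.1;8 0 0 0 0 0 0",
)

```text
time: 23.35
tool_pos: [0.4564, -0.1888, 0.1098]
tool_rot: [3.141, 0.001, 2.324]
contact_force: [-0.1, 2.4, 5.3]
opening: 0.0155
grip_force: 45.0
```

```bash
python3 - <<'E'
from h import *
s=robot.observe(); print(s['torque'],s['contact_force'],s['tool_rot'][2],s['joint_efforts'])
E
```

```text
[ 0.3386971   0.15552533 -0.06094106] [-0.11550035  2.43823205  5.25674749] 2.324408541436657 [ -0.85229164 -39.9168098  -19.15104389  -0.47076669  -0.48611188
   0.31936378]
```

Emit:
apply_moves(
  motion="8 0 0 0 0 0 0.05;8 0 0 0 0 0 0.04;8 0 0 0 0 0 0",
)

```text
time: 23.72
tool_pos: [0.4564, -0.1889, 0.1098]
tool_rot: [3.141, 0.001, 2.235]
contact_force: [-0.5, 1.7, 5.2]
opening: 0.0159
grip_force: 45.0
```

```bash
python3 - <<'E'
from h import *
s=robot.observe(); print(s['torque'],s['contact_force'],s['tool_rot'][2],s['joint_efforts'])
E
```

```text
[ 0.32025577  0.21019684 -0.06359097] [-0.5116077   1.70262614  5.18793202] 2.2352130831646546 [ -0.79185728 -39.97028589 -19.09730315  -0.38926737  -0.43837479
   0.12926772]
```

Emit:
apply_moves(
  motion="8 0 0 0 0 0 0.05;8 0 0 0 0 0 0.05;8 0 0 0 0 0 0",
)

```text
time: 24.1
tool_pos: [0.4567, -0.1884, 0.1098]
tool_rot: [3.141, 0.001, 2.138]
contact_force: [1.1, 4.1, 6.4]
opening: 0.0156
grip_force: 46.0
```

```bash
python3 - <<'E'
from h import *
s=robot.observe(); print(s['torque'],s['contact_force'],s['tool_rot'][2],s['joint_efforts'])
p=shot('wrist'); cv2.imwrite('pics/turn.png',cv2.resize(p['img'][:,:,::-1],None,fx=1.25,fy=1.25))
E
```

```text
[ 0.75176886 -0.0970385   1.06064917] [1.12286197 4.11864944 6.41597536] 2.1377392848463637 [ -3.40688109 -39.86697793 -19.10029471  -0.47912272  -0.48143484
   1.2934554 ]
```

Emit:
apply_moves(
  motion="8 0 0 0 0 0 0.02;8 0 0 0 0 0 0;40 0 0 0 0 0 0;40 0 0 0 0 0 0;40 0 0 0 0 0 0;40 0 0 0 0 0 0;40 0 0 -1 0 0 0;40 0 0 -3 0 0 0;40 0 0 -4 0 0 0;40 0 0 -4 0 0 0;40 0 0 -2 0 0 0;40 0 0 0 0 0 0;40 0 0 0 0 0 0",
)

```text
time: 25.78
tool_pos: [0.4555, -0.1885, 0.2485]
tool_rot: [-3.141, -0.001, 2.113]
contact_force: [-0.1, 0.2, -0.4]
opening: 0.0367
grip_force: 0.0
```

```bash
python3 - <<'E'
from h import *
s=robot.observe(); print(s['time'],s['contact_force'],s['tool_rot'][2],s['tool_pos'])
p=shot('wrist'); save(p,'fin.png')
for t in ['key','hub_mouth','cap']:
    for q in (p,): print(t,[(np.round(x['centre'],3),round(x['score'],2)) for x in robot.search_frame(t,q)[:3]])
q=shot('top'); save(q,'fintop.png')
for t in ['key','cap','bottle','cell_a','roll','key_square','key_slim']: print(t,[(np.round(x['centre'],3),round(x['score'],2)) for x in robot.search_frame(t,q)[:4]])
b=robot.trace('key',p)
for x in b[:2]:
    m=x['pixels'].astype(np.uint8); c=max(cv2.findContours(m,0,2)[0],key=cv2.contourArea); e=cv2.minEnclosingCircle(c); print(x['score'],e,px2w(p,[e[0]],.106),m.sum())
print(w2px(p,[[.4557,-.1886,.106]]))
E
```

```text
25.775 [-0.11949971  0.23183482 -0.38851394] 2.112843360184614 [ 0.45554541 -0.18850572  0.24848765]
key [(array([ 0.46 , -0.188,  0.104]), 0.9)]
hub_mouth [(array([ 0.438, -0.177,  0.099]), 0.79)]
cap [(array([ 0.371, -0.045,  0.014]), 0.67)]
key [(array([0.74 , 0.044, 0.084]), 0.69), (array([ 0.449, -0.169,  0.108]), 0.68), (array([0.516, 0.38 , 0.075]), 0.2)]
cap [(array([ 0.367, -0.043,  0.015]), 0.94), (array([0.443, 0.224, 0.017]), 0.66)]
bottle [(array([0.477, 0.009, 0.148]), 0.59), (array([ 0.439,  0.25 , -0.   ]), 0.33)]
cell_a [(array([ 0.685, -0.152,  0.076]), 0.94), (array([0.517, 0.381, 0.075]), 0.75), (array([0.443, 0.226, 0.017]), 0.65)]
roll [(array([ 0.668, -0.288,  0.024]), 0.74)]
key_square [(array([0.634, 0.176, 0.111]), 0.68)]
key_slim [(array([0.641, 0.026, 0.104]), 0.63), (array([0.438, 0.439, 0.009]), 0.57)]
0.77 ((318.0, 241.0), 45.60711669921875) [[ 0.4612673  -0.19744483  0.106     ]] 3946
[[317.75208436 228.40705232]]
```

```bash
python3 -c "
from cell import robot
print(robot.hand_in())"
```

```text
the job is handed in; nothing more can be done
None
```

I handed the job in: the black cap stands in the grey tray, and the ribbed key is fully seated in the hub, turned clockwise to the stop (confirmed by a jump in torque, with no picture checked afterwards) and released; the other keys and the bystanders I re-checked are where they were.

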